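# Clear a goldsmith's pile of forming tools into their places

### The job

Take the pile of steel forming tools apart from the top and put each in the place made for it, right way up: the round die pushed down into the sprung clip until it clicks fully home, the doming cube flat in the small square tray, the grooved block flat in the long tray and the bench block flat in the large square tray. Set them down, do not drop them, and leave everything released and at rest.

Things in the scene. Friction and masses are not known exactly. Their poses are not given: they have to be found in the camera images.
- round_die: round dark steel die, upright cylinder 34 mm across, 40 mm high, 220 g: tapered foot (26 mm across at the bottom, full width from 6 mm up), V-groove round it 9 to 15 mm up, plain sides above, lighter disc on top. Starts on top of the pile, on the doming cube; belongs in the sprung clip. Origin: centre of its underside; z up its axis.
- doming_cube: steel doming cube, 38 x 38 x 38 mm, with dark round hollows on its faces (sides and top are flat to grip). About 420 g. At the start it stands on the grooved block, under the die. Origin: centre of its underside; x and y square to its sides, z up. It belongs in the small square tray.
- groove_block: flat dark steel block with two straight grooves along its top, 84 mm (x) x 46 mm (y) x 24 mm high. About 500 g. At the start it lies on the bench block, under the cube. Origin: centre of its underside; x along its length and grooves, z up. It belongs in the long tray.
- bench_block: plain flat bright steel bench block, 58 x 58 x 24 mm. About 550 g. At the start it lies on the bench, bottom of the pile. Origin: centre of its underside; x and y square to its sides, z up. It belongs in the large square tray.
- tray_large: fixed grey plastic tray with a low rim and a dark rubber floor, inside 76 x 76 mm, outside 84 x 84 mm; rim 4 mm thick, its top 10 mm above the bench; the rubber floor is 5 mm above the bench (5 mm deep). The larger of the two square trays, for the bench block. Origin: centre of its underside, on the bench; z up, x and y along its sides.
- tray_long: fixed grey plastic tray with a low rim and a dark rubber floor, inside 102 (x) x 64 (y) mm, outside 110 x 72 mm; rim 4 mm thick, its top 10 mm above the bench; the rubber floor is 5 mm above the bench (5 mm deep). The oblong tray, for the grooved block, lengthwise. Origin: centre of its underside, on the bench; z up, x and y along its sides, x along its length.
- tray_small: fixed grey plastic tray with a low rim and a dark rubber floor, inside 56 x 56 mm, outside 64 x 64 mm; rim 4 mm thick, its top 10 mm above the bench; the rubber floor is 5 mm above the bench (5 mm deep). The smaller of the two square trays, for the doming cube. Origin: centre of its underside, on the bench; z up, x and y along its sides.
- clip: fixed round grey cup, flange 80 mm across; mouth 55 mm wide, rim 24 mm above the bench, flaring in to a 40 mm bore below 17 mm; bore floor 4 mm above the bench. 3 sprung balls in the bore, 16 mm above the bench, stop the die about 10 mm short of the floor; it stays there until 5 to 10 N down clicks it home on the floor, its top then 44 mm above the bench. Origin: centre of underside; z up.

How it is judged:
By the outcome, as a careful person would: the job done as asked, in the order asked, and still so for the second after the job is handed in, with the robot touching nothing.
It also fails if it takes over 128 s, if anything falls off the work surface, if the arm or the gripper's body presses on something with over 40 N, if the wrist force passes 120 N, or if a joint passes its speed limit or range.

### The arm

A 6-joint arm with a two-finger parallel gripper is mounted at the origin on the work surface. World frame = base frame: x ahead of the robot, y to its left, z up, the work surface at z = 0. Lengths are in m, angles in rad, forces in N, time in s.
With the tool pointing down it reaches from about 0.2 to 0.875 m from the base axis. Payload 3.4 kg.
Tool frame: the origin (TCP) lies between the finger pads; the fingertips stand 25 mm ahead of it and the grasp point (between the pads) lies 6 mm ahead of it (r.nose_length is the z of the fingertips in the tool frame, in m); z points along the fingers, y is the line along which they close (so a half turn about z gives the same grasp; the last joint's range is limited). The gripper opens to 94 mm and grips with 3 to 60 N. Pads are 16 mm wide; open, the fingers measure 119 mm over their backs; the gripper's body (75 mm by 177 mm) begins 78 mm behind the grasp point.
Start: joints at [1.134, 0.276, 1.505, -0, 1.361, -0.121], TCP at [0.179, 0.547, 0.23] pointing down, gripper open.
Joint ranges: [-2.89, 2.89], [-0.75, 2.08], [0.22, 2.7], [-1.18, 4.32], [0.11, 2.71], [-2.7, 2.7]. Speed limits (rad/s): [2.57, 2.57, 3.14, 3.14, 3.14, 3.14].

### API

Orientations are given as a unit quaternion [w, x, y, z].
In Python, from plant import r, gripper_to, inverse_kinematics, vision, models, telemetry gives the robot as it stands. Calls block until the motion is done:
- r.move_to(position, orientation): joint-space move of the TCP to a pose.
- r.move_l(position, rot=None, vel=0.15, guard=None): straight line of the TCP; rot=None keeps the orientation; vel is the mean speed in m/s. With guard (N) it stops when the force on the tool has changed by that much, and returns True; else False.
- r.movej(angles): joint-space move.
- gripper_to(opening, f_grip=None): finger opening in m; f_grip is the grip in N (None keeps the last); returns when the fingers have stopped.
- r.hold(seconds).
- inverse_kinematics(position, orientation): joint angles nearest the present ones, or None.
- vision.snapshot(name): name is "side" or "top" or "wrist"; returns the picture (400x640x3 uint8, red, green, blue); there is no depth.
- vision.get_calibration(name): a dict with "fx", "fy", "cx", "cy" (pixels), "position" and "orientation" of the camera in the world. Camera axes: x right, y down, z forward; pixel columns grow to the right and rows downward; lengths in m; the calibration is good to about 2 mm. A picture is of the moment at which its call begins: read the wrist's pose just before it. get_calibration takes no time and is no camera call; for the wrist camera it gives the pose at the moment of the call.
A pose or a line that the arm cannot do raises r.PlanningError and nothing moves.
- r.sign_off(): hands the job in; it is judged then, once.
Trained networks look in the newest picture that a camera, given by its name, has taken for a name from the list of things; names that differ only in an ending like _2 or _b are one class to them, and where a whole thing is asked for, a point or a joint stands for the part that bears it (a point fixed in the world has none). Each returns a list of dicts, best first, with "score" (0 to 1); they miss things now and then, are a little off and sometimes report something else, mostly with a low value. They report only what shows in the picture. A call takes as long as a camera call.
- models.boxes_of(thing, camera): "at" ([x, y, z] in m, in world coordinates, good to about 4 mm: the middle of the surface that is visible of it).
- models.regions_of(thing, camera): "pixels" (400x640 bool, what is visible of it).
- models.mark_of(thing, camera): "at" ([x, y, z] in m, in world coordinates, good to about 4 mm: a listed point, or the origin of a listed thing).
Readings, each from a call of its own:
- telemetry.current_t(): time.
- telemetry.current_joints(): joint angles.
- telemetry.current_dq(): joint speeds.
- telemetry.current_joint_efforts(): joint torques, N m.
- telemetry.current_ee_pos(): TCP position.
- telemetry.current_tool_rot(): TCP orientation.
- telemetry.current_wrist_force(): force on the tool from outside, world axes, zero at the start.
- telemetry.current_torque(): the same for the moment, N m.
- telemetry.current_opening(): finger opening in m.
- telemetry.current_finger_force(): force on a finger pad.
Only numpy, scipy, OpenCV 4.12 (cv2) and the standard library are available. Lean on these libraries where they do the work, as an engineer would, in place of code of your own. Each camera call takes 0.05 s, during which the arm holds its last target. There are 200 camera calls.

## Working session

There is one attempt and no reset: what is moved stays moved. The work goes in short steps, each a Python script; the robot and the scene stay as the last script left them, time stands still between calls to the robot, and variables do not carry over. Pictures are saved under pics/ and viewed, at most 14 in all, crops included, and the job is handed in when it is done.

```bash
ls; mkdir -p pics
python3 - <<'E'
from plant import *
import plant,cv2,numpy as np
from plant import r,vision,models,telemetry
for c in ["top","side"]:
    im=vision.snapshot(c); cv2.imwrite(f"pics/{c}0.png",im[:,:,::-1])
    k=vision.get_calibration(c); print(c,k)
    for n in ["round_die","doming_cube","groove_block","bench_block","tray_large","tray_long","tray_small","clip"]:
        print(n,[(np.round(d["at"],4).tolist(),round(d["score"],2)) for d in models.mark_of(n,c)[:2]])
print(telemetry.current_t(), telemetry.current_tool_rot())
E
```

```text
pics
top {'fx': 480.7370914182967, 'fy': 480.7370914182967, 'cx': 320.891810243089, 'cy': 199.13429879604737, 'position': array([0.34781113, 0.01709533, 1.05106882]), 'orientation': array([-0.04914886,  0.71497197, -0.69414323,  0.06756219])}
round_die [([0.3955, 0.2752, -0.0017], 0.62), ([0.6239, 0.1992, 0.0869], 0.59)]
doming_cube [([0.62, 0.2061, 0.0458], 0.64)]
groove_block [([0.6249, 0.204, 0.0249], 0.88)]
bench_block [([0.6214, 0.2091, 0.0006], 0.54)]
tray_large [([0.394, -0.2908, -0.0029], 0.83)]
tray_long [([0.6424, -0.2049, -0.0001], 0.77)]
tray_small [([0.5245, -0.0163, 0.0013], 0.91)]
clip [([0.3991, 0.2759, -0.0017], 0.63)]
side {'fx': 405.4852503352635, 'fy': 405.4852503352635, 'cx': 320.73880129995143, 'cy': 200.74766754925312, 'position': array([0.00306006, 0.46794532, 0.52798627]), 'orientation': array([ 0.19471298, -0.33874211,  0.80973896, -0.43779386])}
round_die [([0.6185, 0.2028, 0.0869], 0.69)]
doming_cube [([0.624, 0.2035, 0.0494], 0.72)]
groove_block [([0.6205, 0.2035, 0.024], 0.69)]
bench_block [([0.6166, 0.2061, -0.0002], 0.79), ([0.6208, 0.2057, 0.0492], 0.65)]
tray_large [([0.391, -0.2889, -0.0021], 0.74)]
tray_long [([0.6444, -0.2053, 0.0008], 0.63)]
tray_small [([0.5235, -0.0229, 0.0036], 0.96)]
clip [([0.4026, 0.2802, 0.0019], 0.72), ([0.3898, -0.2877, 0.0], 0.59)]
0.9 [3.28054757e-05 1.57241848e-01 9.87560124e-01 4.68694959e-05]
```

View pics/top0.png

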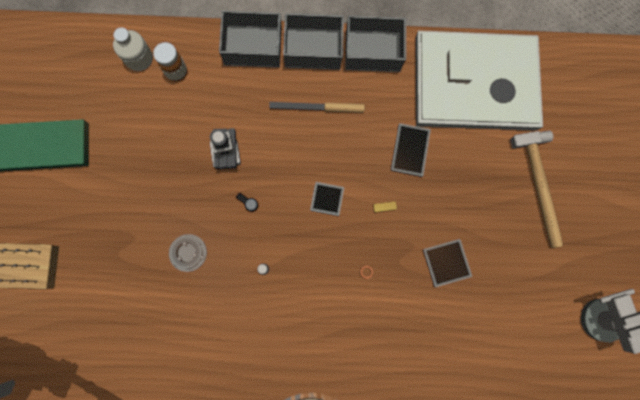

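View pics/side0.png

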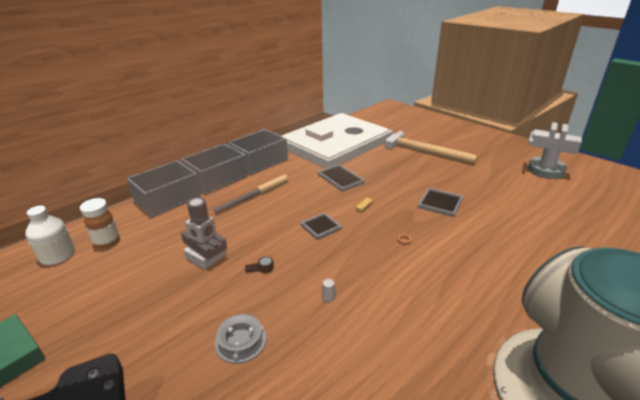

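```bash
cat > h.py <<'E'
from plant import r, gripper_to, inverse_kinematics, vision, models, telemetry
import numpy as np, cv2
from scipy.spatial.transform import Rotation as R
def down(phi):
    "tool down, fingers closing along world angle phi (deg); of the half turns, the one with the smaller last joint"
    best=None
    for p in (phi,phi+180):
        a=np.radians(p+90)/2; yield np.array([0,np.cos(a),np.sin(a),0])
def ori(pos,phi):
    c=[]
    for q in down(phi):
        j=inverse_kinematics(pos,q)
        if j is not None: c.append((abs(j[5]),q))
    return min(c,key=lambda t:t[0])[1]
def pix2w(k,uv,z):
    uv=np.atleast_2d(uv).astype(float)
    o=np.array(k["orientation"]); M=R.from_quat(np.r_[o[1:],o[0]]).as_matrix()
    d=np.c_[(uv[:,0]-k["cx"])/k["fx"],(uv[:,1]-k["cy"])/k["fy"],np.ones(len(uv))]@M.T
    p=np.array(k["position"]); return p+d*((z-p[2])/d[:,2])[:,None]
def rect(thing,cam,k,z):
    "region -> world outline at height z -> min area rect (centre mm, size mm, angle deg of long side), score"
    out=[]
    for d in models.regions_of(thing,cam)[:2]:
        m=d["pixels"].astype(np.uint8)
        cs=cv2.findContours(m,cv2.RETR_EXTERNAL,cv2.CHAIN_APPROX_NONE)[0]
        c=max(cs,key=cv2.contourArea).reshape(-1,2)
        w=pix2w(k,c,z)[:,:2]*1000
        (cx,cy),(a,b),t=cv2.minAreaRect(w.astype(np.float32))
        if b>a: a,b,t=b,a,t+90
        out.append((np.round([cx,cy,a,b,(t+90)%180-90],1).tolist(),round(d["score"],2)))
    return out
def snap(cam,name=None):
    k=vision.get_calibration(cam); im=vision.snapshot(cam)
    if name: cv2.imwrite(f"pics/{name}.png",np.ascontiguousarray(im[:,:,::-1]))
    return k,im
E
python3 - <<'E'
from h import *
k,_=snap("top")
for n in ["tray_large","tray_long","tray_small"]: print(n,rect(n,"top",k,0.010))
k=vision.get_calibration("wrist"); print(k["fx"],k["position"]-telemetry.current_ee_pos(), telemetry.current_ee_pos())
p=[.40,.276,.23]; r.move_to(p,ori(p,90)); k,_=snap("wrist","w_clip")
print("clip",models.mark_of("clip","wrist"),rect("clip","wrist",k,.024))
p=[.55,.204,.33]; r.move_to(p,ori(p,90)); k,_=snap("wrist","w_pile"); print(k["position"])
for n,z in [("round_die",.126),("doming_cube",.086),("groove_block",.048),("bench_block",.024)]:
    print(n,rect(n,"wrist",k,z),[(d["at"].round(4) if hasattr(d["at"],"round") else d["at"],d["score"]) for d in models.mark_of(n,"wrist")[:2]])
print(telemetry.current_t())
E
```

```text
tray_large [([390.7, -283.3, 89.1, 87.5, -72.5], 0.97), ([396.7, 276.0, 78.4, 76.5, 48.0], 0.63)]
tray_long [([640.7, -204.4, 113.4, 75.7, -9.7], 0.67)]
tray_small [([522.6, -19.9, 65.5, 64.0, -8.3], 0.88)]
336.33412657057204 [-0.07489492  0.02513416  0.15399246] [0.17861483 0.54659072 0.23049348]
clip [{'at': [0.3992, 0.2703, -0.0012], 'score': 0.58}] [([394.8, 276.8, 75.4, 74.4, -0.0], 0.85)]
[0.4704082  0.2050787  0.48324799]
round_die [([616.6, 202.4, 42.8, 32.1, 0.0], 0.79)] [([0.6202, 0.2054, 0.0867], 0.75)]
doming_cube [([616.6, 203.6, 45.5, 37.9, 15.7], 0.64)] [([0.6261, 0.2047, 0.0481], 0.79)]
groove_block [([603.4, 203.6, 57.4, 47.2, 2.4], 0.69)] [([0.6214, 0.2026, 0.0223], 0.82), ([0.627, 0.2037, 0.0483], 0.56)]
bench_block [([611.6, 231.9, 60.5, 10.3, 5.7], 0.54)] [([0.6175, 0.2033, -0.0001], 0.85)]
3.8167
```

```bash
python3 -c "
import cv2
a=cv2.imread('pics/w_pile.png')
cv2.imwrite('pics/w_pile2.png',cv2.resize(a[100:300,200:440],None,fx=3,fy=3))"
```

```text
(no output)
```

View pics/w_pile.png

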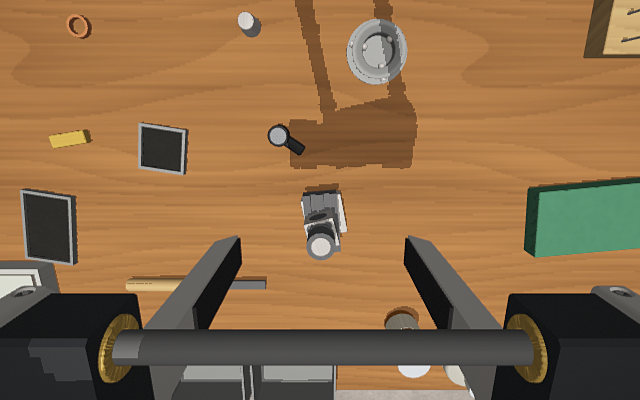

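View pics/w_clip.png

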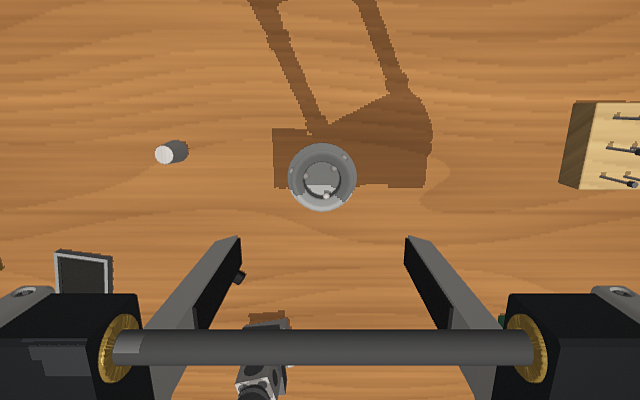

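Run:
```python
from h import *
def look(p,name):
    r.move_to(p,ori(p,90)); return snap("wrist",name)
k,im=look([.478,.276,.26],"w_clip2"); print("clip",k["position"],rect("clip","wrist",k,0.0))
k,im=look([.698,.204,.33],"w_pile3"); print(k["position"],k["cx"],k["cy"])
for n,z in [("round_die",.126),("doming_cube",.086),("groove_block",.048),("bench_block",.024)]:
    print(n,rect(n,"wrist",k,z))
c=cv2.imread("pics/w_clip2.png"); a=cv2.imread("pics/w_pile3.png")
u,v=int(k["cx"]),int(k["cy"])
cv2.imwrite("pics/c1.png",np.hstack([cv2.resize(i[v-50:v+50,u-50:u+50],None,fx=4,fy=4,interpolation=cv2.INTER_CUBIC) for i in (c,a)]))
np.save("k.npy",k,allow_pickle=True)
print(u-50,v-50,telemetry.current_t())
```

```text
clip [0.39979686 0.27649848 0.4145842 ] [([398.2, 275.8, 80.7, 78.4, -90.0], 0.57)]
[0.61893174 0.20440386 0.48398876] 322.3923120775611 202.71578166850168
round_die [([623.1, 202.9, 32.3, 31.2, -12.5], 0.83)]
doming_cube [([635.8, 207.3, 38.9, 15.5, -67.3], 0.63)]
groove_block [([601.4, 202.6, 46.7, 40.7, -85.9], 0.58)]
bench_block [([614.8, 232.1, 57.0, 10.1, 7.6], 0.53)]
272 152 5.6833
```

View pics/c1.png

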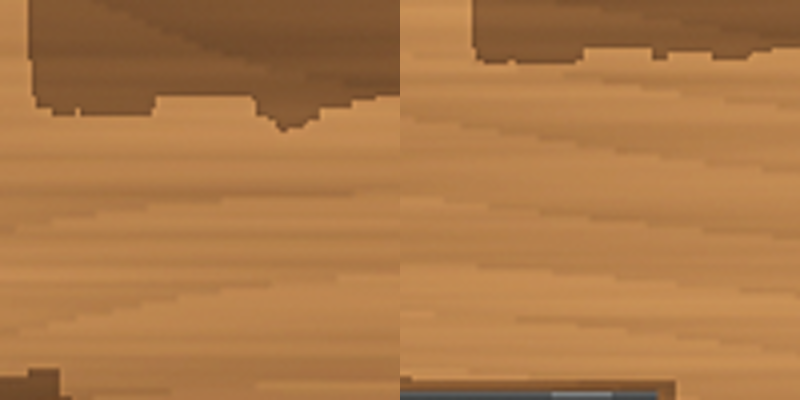

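Run:
```python
import cv2,numpy as np
a=cv2.imread("pics/w_pile3.png")[215:315,270:370]; c=cv2.imread("pics/w_clip2.png")[215:315,270:370]
f=lambda i:cv2.resize(i,None,fx=4,fy=4,interpolation=cv2.INTER_NEAREST)
cv2.imwrite("pics/c2.png",np.hstack([f(c),f(a)]))
```

```text
(no output)
```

View pics/c2.png

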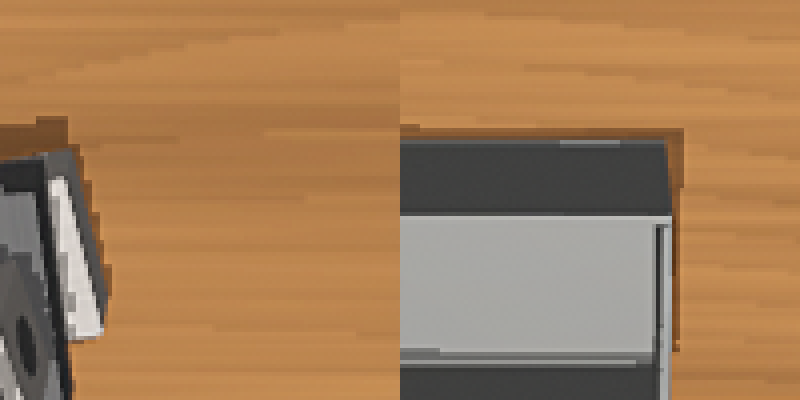

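Run:
```python
import cv2,numpy as np
a=cv2.imread("pics/w_pile3.png")[40:140,270:370]; c=cv2.imread("pics/w_clip2.png")[40:140,270:370]
f=lambda i:cv2.resize(i,None,fx=4,fy=4,interpolation=cv2.INTER_NEAREST)
cv2.imwrite("pics/c3.png",np.hstack([f(c),f(a)]))
```

```text
(no output)
```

View pics/c3.png

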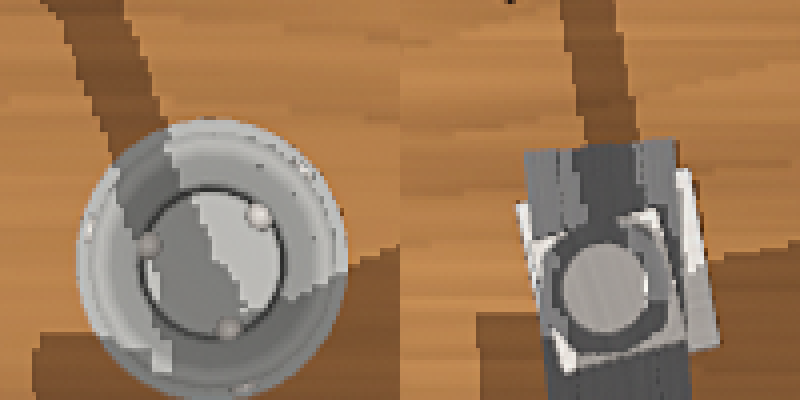

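Run:
```python
from h import *
k=np.load("k.npy",allow_pickle=True).item()
W=lambda pts,z:(pix2w(k,np.array(pts)/4+[270-.5,40-.5],z)[:,:2]*1000).round(1)
print("die",W([[207,287],[163,287],[250,287]],.126).tolist())
c=W([[130,240],[257,208],[283,350],[160,372]],.086); print("cube",c.tolist(),c.mean(0))
print("cube edges",[np.linalg.norm(c[i]-c[i-1]).round(1) for i in range(4)],[np.degrees(np.arctan2(*(c[i]-c[i-1])[::-1])).round(1) for i in range(4)])
g=W([[124,150],[275,140],[292,400]],.048); print("groove",g.tolist(),[np.degrees(np.arctan2(*(g[i+1]-g[i])[::-1])).round(1) for i in (0,1)])
b=W([[285,168],[320,345],[115,205]],.024); print("bench",b.tolist(),[np.degrees(np.arctan2(*(b[i]-b[0])[::-1])).round(1) for i in (1,2)],(b[1]+b[2])/2)
k2=dict(k)
k2["position"]=[0.39979686,0.27649848,0.4145842]
for z,p in [(0,[212,257]),(.004,[213,263]),(.017,[213,263]),(.024,[212,260])]: print("clip",z,(pix2w(k2,np.array(p)/4+[269.5,39.5],z)[:,:2]*1000).round(1))
```

```text
die [[622.2, 203.3], [622.2, 192.0], [622.2, 214.3]]
cube [[609.7, 181.4], [601.1, 217.3], [640.1, 225.1], [646.3, 189.5]] [624.3   203.325]
cube edges [np.float64(37.5), np.float64(36.9), np.float64(39.8), np.float64(36.1)] [np.float64(-167.5), np.float64(103.5), np.float64(11.3), np.float64(-80.1)]
groove [[582.6, 177.8], [579.8, 223.8], [657.8, 230.2]] [np.float64(93.5), np.float64(4.7)]
bench [[586.1, 228.2], [641.8, 240.7], [597.4, 173.1]] [np.float64(12.6), np.float64(-78.4)] [619.6 206.9]
clip 0 [[395.  276.7]]
clip 0.004 [[396.7 277. ]]
clip 0.017 [[396.8 277. ]]
clip 0.024 [[396.1 276.7]]
```

```bash
cat >> h.py <<'E'
N=r.nose_length
def go(x,y,tip,phi,joint=True):
    p=[x,y,tip+N]; q=ori(p,phi)
    r.move_to(p,q)
def pick(x,y,tip,phi,opening,f,up=.20):
    "fingertips to height tip, close, lift until the tips stand at height up"
    gripper_to(opening); go(x,y,max(tip+.05,up),phi)
    r.move_l([x,y,tip+N],vel=.12)
    gripper_to(0,f); print("grip",telemetry.current_opening(),telemetry.current_finger_force())
    r.move_l([x,y,tip+N+.03],vel=.06); r.move_l([x,y,up+N],vel=.2)
def lower(x,y,tip,phi,hover=.03,below=.004,guard=5,up=.20):
    "to above the place, then down, guarded, to at most 'below' under the expected tip height"
    go(x,y,up,phi); r.move_l([x,y,tip+hover+N],vel=.2); r.hold(.2)
    hit=r.move_l([x,y,tip-below+N],vel=.025,guard=guard)
    print("contact",hit,"tip",round(telemetry.current_ee_pos()[2]-N,4),"want",tip, np.round(telemetry.current_wrist_force(),1)); return hit
def release(opening,up=.2):
    gripper_to(opening); e=telemetry.current_ee_pos(); r.move_l([e[0],e[1],e[2]+.04],vel=.1); r.move_l([e[0],e[1],up+N],vel=.25)
E
python3 - <<'E'
from h import *
p=[.62,-.16,.40]; r.move_to(p,ori(p,90)); k,_=snap("wrist","w_trays")
for n in ["tray_large","tray_long","tray_small"]: print(n,rect(n,"wrist",k,.010))
pick(.622,.203,.110,90,.060,30,up=.22)
go(.397,.2765,.16,90)
k,_=snap("wrist","w_die")
print(telemetry.current_opening(),telemetry.current_wrist_force(),telemetry.current_t())
E
```

```text
tray_large [([394.9, -284.2, 89.0, 85.5, 16.5], 0.57), ([617.5, 241.2, 62.1, 47.3, -73.6], 0.33)]
tray_long [([643.6, -207.1, 110.5, 73.9, -9.5], 0.89)]
tray_small [([527.2, -22.4, 65.7, 65.1, -7.4], 0.61)]
grip 0.03312887465156881 29.99856546521187
0.03331187361527462 [-0.28004255 -0.22810069 -2.40445491] 14.8167
```

View pics/w_die.png

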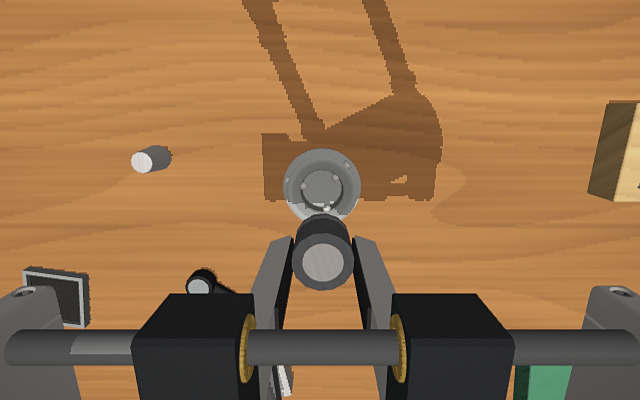

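Run:
```python
from h import *
x,y=.397,.2765
r.move_l([x,y,.07+N],vel=.15); r.hold(.2)
f0=telemetry.current_wrist_force()
for t in np.arange(.060,.0255,-.004):
    h=r.move_l([x,y,t+N],vel=.03,guard=20)
    print(round(t,3),round(telemetry.current_ee_pos()[2]-N,4),np.round(telemetry.current_wrist_force()-f0,1),h)
    if h: break
print(telemetry.current_opening()); snap("side","s1"); snap("wrist","w_clip3"); print(telemetry.current_t())
```

```text
0.06 0.0597 [ 0.   0.  -1.1] False
0.056 0.0558 [-0.4  0.7 -1. ] False
0.052 0.0518 [-0.2  0.4 -0.7] False
0.048 0.0478 [1.5 1.  0.3] False
0.044 0.0438 [ 0.8  0.7 -0.6] False
0.04 0.0398 [0.9 0.5 0.4] False
0.036 0.0359 [ 0.8 -0.7  2.3] False
0.032 0.0312 [ 1.3 -0.2 -4.8] False
0.028 0.0282 [-0.3 -0.8  6. ] True
0.03287463974663676
18.5583
```

Run:
```python
from h import *
release(.060,up=.17)
k,_=snap("wrist","w_clip4")
p=pix2w(k,[[0,0]],0)
snap("side","s2")
a=cv2.imread("pics/w_clip4.png")[100:260,240:400]; b=cv2.imread("pics/s2.png")[270:390,160:320]
cv2.imwrite("pics/c4.png",np.hstack([cv2.resize(a,(400,400)),cv2.resize(b,(400,400))]))
print(rect("round_die","wrist",k,.044),telemetry.current_t())
```

```text
[([394.7, 277.2, 38.4, 33.7, 0.0], 0.92)] 20.4333
```

View pics/c4.png

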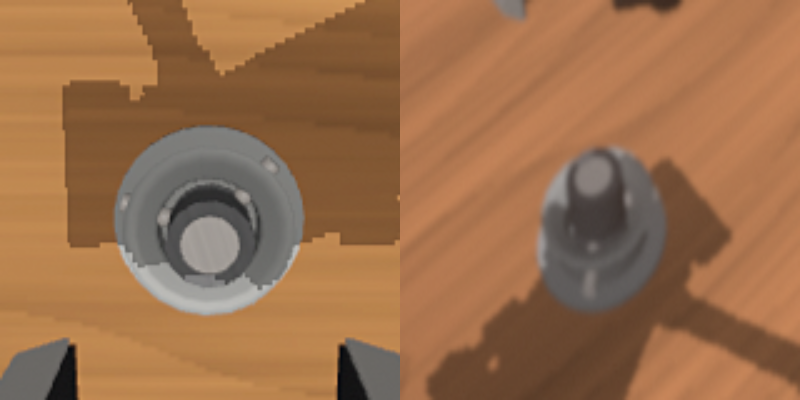

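Run:
```python
from h import *
gripper_to(0,10)
r.move_l([.397,.2765,.062+N],vel=.25); r.hold(.2)
h=r.move_l([.397,.2765,.040+N],vel=.03,guard=15); print(h,telemetry.current_ee_pos()[2]-N)
r.move_l([.397,.2765,.2+N],vel=.25); gripper_to(.06)
p=[.698,.204,.30]; r.move_to(p,ori(p,90)); k,_=snap("wrist","w_pile4"); np.save("k.npy",k,allow_pickle=True)
print(rect("doming_cube","wrist",k,.086),telemetry.current_t())
a=cv2.imread("pics/w_pile4.png")[40:160,260:380]
cv2.imwrite("pics/c5.png",cv2.resize(a,None,fx=5,fy=5,interpolation=cv2.INTER_NEAREST))
```

```text
True 0.04421734528035647
[([623.7, 204.0, 37.8, 37.1, -74.8], 0.83)] 25.9167
```

View pics/c5.png

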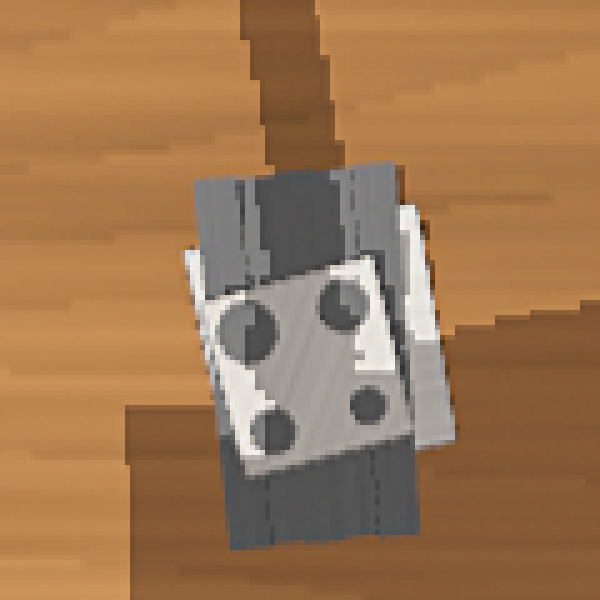

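Run:
```python
from h import *
k=np.load("k.npy",allow_pickle=True).item()
ang=lambda v:np.degrees(np.arctan2(v[1],v[0])).round(1)
def q(pts,z):
    w=pix2w(k,np.array(pts)/5+[259.5,39.5],z)[:,:2]*1000
    print(w.mean(0).round(1),[np.linalg.norm(w[i]-w[i-1]).round(1) for i in range(4)],[ang(w[i]-w[i-1]) for i in range(4)])
q([[205,297],[373,256],[412,435],[250,468]],.086)
q([[194,181],[395,163],[419,533],[230,549]],.048)
pick(.6237,.2037,.060,104,.060,40,up=.22)
lower(.5255,-.0215,.017,82)
release(.055)
# look at the pile
gripper_to(.07)
p=[.698,.204,.30]; r.move_to(p,ori(p,90)); k,_=snap("wrist","w_pile5")
print(rect("groove_block","wrist",k,.048),telemetry.current_t())
top,_=snap("top","t2"); print(rect("doming_cube","top",top,.043),rect("tray_small","top",top,.01))
a=cv2.imread("pics/w_pile5.png")[40:160,260:380]; b=cv2.imread("pics/t2.png")[160:240,280:360]
cv2.imwrite("pics/c6.png",np.hstack([cv2.resize(x,(400,400),interpolation=cv2.INTER_NEAREST) for x in (a,b)]))
```

```text
[623.  204.2] [np.float64(36.3), np.float64(36.0), np.float64(37.4), np.float64(35.4)] [np.float64(-165.5), np.float64(103.1), np.float64(13.5), np.float64(-78.7)]
[622.7 204. ] [np.float64(83.3), np.float64(45.7), np.float64(83.2), np.float64(45.5)] [np.float64(-175.1), np.float64(94.8), np.float64(4.7), np.float64(-85.2)]
grip 0.03757137021441562 39.949668645858765
contact True tip 0.0174 want 0.017 [-0.7  0.5  4.2]
[([622.6, 204.1, 83.7, 46.1, 5.0], 0.88)] 39.9917
[([520.7, -19.9, 43.4, 38.1, -7.7], 0.74), ([518.4, -19.0, 65.6, 62.0, -9.5], 0.42)] []
```

View pics/c6.png

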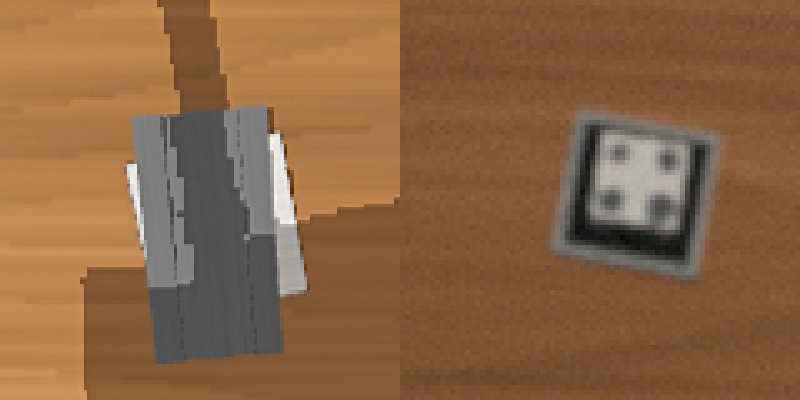

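Run:
```python
from h import *
pick(.6226,.2041,.034,95,.066,45,up=.16)
lower(.6425,-.206,.015,80.4,up=.16)
release(.058,up=.16)
gripper_to(.08)
p=[.698,.204,.30]; r.move_to(p,ori(p,90)); k,_=snap("wrist","w_pile6")
print(rect("bench_block","wrist",k,.024),telemetry.current_t())
top,_=snap("top","t3"); print(rect("groove_block","top",top,.029),rect("tray_long","top",top,.01))
a=cv2.imread("pics/w_pile6.png")[40:160,260:380]; b=cv2.imread("pics/t3.png")[100:200,360:460]
cv2.imwrite("pics/c7.png",np.hstack([cv2.resize(x,(400,400),interpolation=cv2.INTER_NEAREST) for x in (a,b)]))
```

```text
grip 0.04542966136536748 44.999778270721436
contact True tip 0.0156 want 0.015 [0.2 0.2 6.1]
[([619.5, 207.6, 58.4, 58.0, -79.0], 0.77)] 52.8667
[([638.5, -202.0, 90.8, 50.4, -9.6], 0.89)] [([638.4, -204.0, 109.8, 76.6, -11.5], 0.61), ([526.9, -21.6, 45.1, 40.2, -7.7], 0.18)]
```

View pics/c7.png

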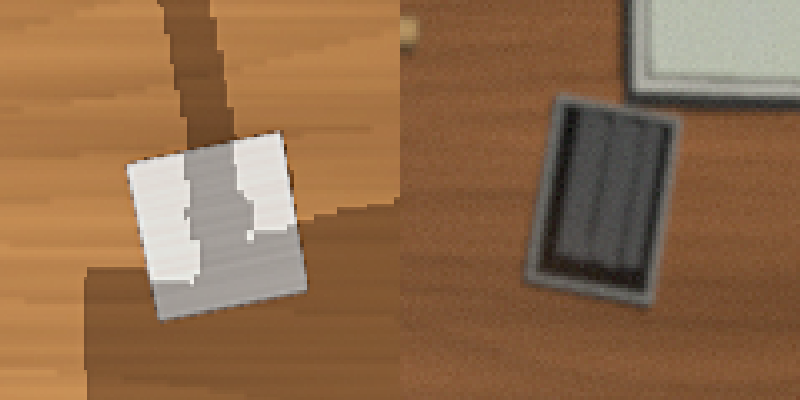

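Run:
```python
from h import *
pick(.6195,.2076,.011,101,.078,50,up=.14)
lower(.393,-.286,.016,107,up=.14)
release(.070,up=.22)
p=[.46,-.28,.30]; r.move_to(p,ori(p,90)); snap("wrist","w_l")
top,_=snap("top","t4"); print(rect("bench_block","top",top,.029),rect("tray_large","top",top,.01),telemetry.current_t())
print(telemetry.current_wrist_force())
b=cv2.imread("pics/t4.png")[100:300,160:480]
cv2.imwrite("pics/c8.png",cv2.resize(b,(800,500),interpolation=cv2.INTER_CUBIC))
```

```text
grip 0.05775084822271809 49.999993443489075
contact True tip 0.0165 want 0.016 [-0.2 -1.   5.5]
[([391.8, -281.4, 64.5, 58.3, -72.7], 0.61)] [([390.0, -282.4, 84.7, 81.9, -71.6], 0.63)] 63.2167
[-0.15366978  0.10912174  0.41277718]
```

View pics/w_l.png

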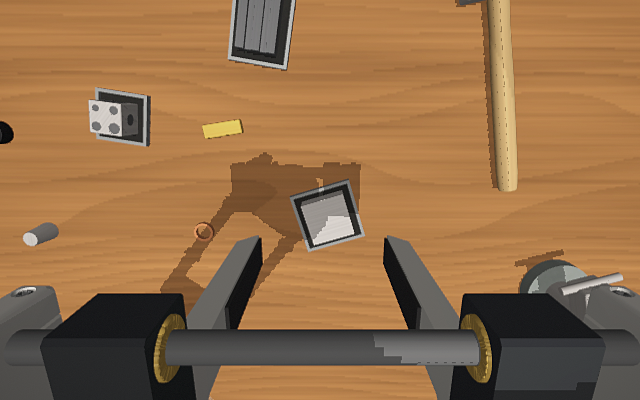

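View pics/c8.png

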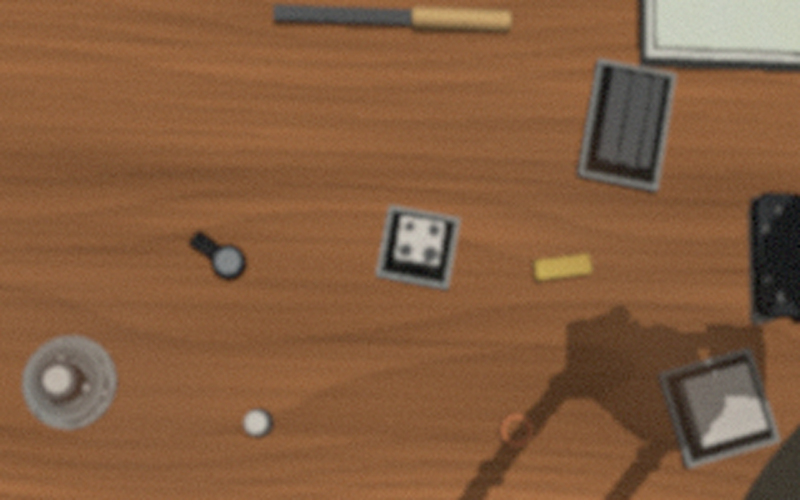

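The wrist picture shows the bench block inside the large tray at (327,215), with the grooved block (262,25) and the cube (118,115) in theirs. The top view shows the same, with the die in the clip.

```bash
python3 -c "
from h import *
r.hold(.5); print(r.sign_off(), telemetry.current_t())"
```

```text
the job is handed in; nothing more can be done
the job is handed in; nothing more can be done
```

The job is handed in: the die is clicked fully home in the clip (top measured at 44 mm), and the cube, grooved block and bench block lie flat in their trays, all released, at about 64 s of the 128 s allowed.

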